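# Pack the terminal block and hold up the closed case

### The job

Lay the loose terminal block inside the open pin case and let go of it, shut the case's lid fully, then grip the closed case by its sides, lift it clear of the bench and hold it steady and level about 15 cm up, straight above where it stood, ready to be handed over. Finish while still holding it in the air: do not put it down or let go. Leave the relay, the transformer and the tape roll where they lie.

Things in the scene. Friction and masses are not known exactly. Their poses are not given: they have to be found in the camera images.
- case: flat dark grey case, loose. Base 65 mm (its x, -33 to +32) by 105 mm (its y); height 30 mm when shut (base walls to 22 mm, lid from 23 to 30 mm; base and lid sides flush). Origin: centre of the underside; z up; x towards the hinge side (away from the robot when not turned). Hinge knuckles stand out to x = +36. Blue box behind it: 110 mm high, from world x 0.61. Mass 0.3 to 0.55 kg
- case_lid (a joint): angle of the case's lid about its hinge: 0 = shut, grows as it opens, up to 1.66 (a little past upright). The hinge axis runs along the case's y at x = +34, z = 24 mm of the case. The lid stays where it is left (hinge friction about 0.03 N m, plus some damping); no spring or latch. It swings shut by pushing its back towards the front
- lid_edge (a point): middle of the lid's free edge, on its outer face, 67 mm from the hinge axis. With the lid shut it lies at x = -33, y = 0, z = 30 mm of the case. A small tab 14 mm wide (y +-7 mm) sticks out 3 mm beyond this edge: shut, it spans z = 22 to 28 mm
- case_inside (a point): centre of the case's inner floor, 10 mm above its underside; axes as the case's. The base is a shallow tray, inside 61 mm (x) by 101 mm (y), with 2 mm walls up to 22 mm above the underside; 17 mm of clear height between this floor and the shut lid
- terminal_block: loose green terminal block with a row of screws, 13 mm (its x) by 38 mm (its y, the long way) by 15 mm high, 0.03 kg. Origin: centre of the underside, z up. One of three small parts in a row on the left of the bench; which place it has varies
- relay: bystander: small black box relay with pins up, 13 by 29 by 20 mm; leave alone
- transformer: bystander: black square transformer, 34 by 34 by 22 mm; leave alone
- tape: bystander: black tape roll lying flat, 64 mm across, 19 mm high; leave alone
- case_grip_a (a point): a point to grip the shut case, across its 65 mm width (fingers closing along the case's x): in the middle of the width, y = +28 mm, 22 mm above the underside, so that 22 mm wide pads miss the lid's tab and bear on base and lid sides
- case_grip_b (a point): a point to grip the shut case, across its 65 mm width (fingers closing along the case's x): in the middle of the width, y = -28 mm, 22 mm above the underside, so that 22 mm wide pads miss the lid's tab and bear on base and lid sides
- desk_fan: obstacle, fixed: black wire desk fan, 290 mm wide and 320 mm tall, standing on a white carton (62 mm high) at the middle of the bench between the small parts and the case. Origin: centre of its foot, 62 mm above the bench. Carton and fan come forward to about 150 mm before this point: pass between them and the robot, within 0.42 m of the base, when crossing from side to side

How it is judged:
By the outcome, as a careful person would: the job done as asked, in the order asked, and still so for the second after the job is handed in, while the arm keeps its last pose, push and grip.
It also fails if it takes over 61 s, if anything falls off the work surface, if the arm or the gripper's body presses on something with over 40 N, if the wrist force passes 120 N, or if a joint passes its speed limit or range.

### The arm

A 6-joint arm with a two-finger parallel gripper is mounted at the origin on a cart in front of the work surface, level with it; the furniture and walls round the work are solid. World frame = base frame: x ahead of the robot, y to its left, z up, the work surface at z = 0. Lengths are in mm, angles in rad, forces in N, time in s.
With the tool pointing down it reaches from about 275 to 1000 mm from the base axis. Payload 8.4 kg.
Tool frame: the origin (TCP) lies midway between the tips of the shut fingers; the grasp point (between the pads) lies 19 mm behind it; z points along the fingers, y is the line along which they close (so a half turn about z gives the same grasp; the last joint's range is limited). The gripper opens to 85 mm and grips with 20 to 120 N. Pads are 22 mm wide; open, the fingers measure 114 mm over their backs; the gripper's body (76 mm by 85 mm) begins 54 mm behind the grasp point. The pads swing forward as they close: fully open they stand 13 mm farther back than shut.
Start: joints at [1.142, 0.353, 1.633, -0, 1.155, -0.002], TCP at [258.724, 568.937, 231.281] pointing down, gripper open.
Joint ranges: [-2.63, 2.63], [-0.92, 2.1], [0.06, 2.66], [-1.3, 4.44], [0, 2.69], [-3.02, 3.02]. Speed limits (rad/s): [2.22, 2.22, 2.79, 3.14, 3.14, 3.14].

### API

Orientations are given as [roll, pitch, yaw] about the fixed x, y, z axes, in that order (R = Rz(yaw) Ry(pitch) Rx(roll)).
In Python, from rig import monitor, imaging, r gives the robot as it stands.
- The arm moves only by the tool drive_tool, never from a script. Its argument "plan" is a list of rows, each an object of numbers: "x", "y", "z": the shift along the tool's x, y, z in units of 50 mm (1.0 is 50 mm); "ax", "ay", "az": the turn, a rotation vector about the tool's x, y, z in units of 6 degrees (1.0 is 6 degrees); "hand": the finger opening in mm, from 0 to 85.4. In form: [{"x": .., "y": .., "z": .., "ax": .., "ay": .., "az": .., "hand": ..}, ...]. A call has 1 to 8 rows; each row is the pose to reach, as a shift and turn from the pose commanded when the call began, along the tool's axes at that moment; what a row does not reach only later rows make up. A row lasts 1/10 s, in which the tool goes at most 50 mm and 8.59 degrees, less where a joint would pass 70% of its speed; a pose out of reach is approached as far as the arm can. A call with a gripper value outside its range is refused whole. The fingers move at their own pace and stop on an object; "grip_force" is the grip in N (left out, the last holds). Time passes only in rows, so rows that repeat a pose let the fingers close. It gives the time, the measured TCP pose, the force, the opening and the grip force at its end, in the units of the state.
- monitor.sense(): the state, without advancing time (a new reading comes with each control period).
- imaging.grab_frame(name): name is "side" or "top" or "wrist"; returns the picture (480x640x3 uint8, red, green, blue); there is no depth.
- imaging.camera_info(name): a dict with "mtx" (3x3 intrinsics, pixels), "dist" ([k1, k2, p1, p2, k3] as OpenCV has them; the pictures are not rectified), "R" (3x3) and "t" (3): a world point X has camera coordinates R X + t. Camera axes: x right, y down, z forward; pixel columns grow to the right and rows downward; lengths in mm; the calibration is good to about 2 mm. A picture is of the moment at which its call begins: read the wrist's pose just before it. camera_info takes no time and is no camera call; for the wrist camera it gives the pose at the moment of the call.
- r.sign_off(): hands the job in; it is judged then, once.
The state is a dict: "clock": time; "qpos": joint angles; "qvel": joint speeds; "joint_efforts": joint torques, N m; "eef_pos": TCP position; "tcp_rot": TCP orientation; "contact_force": force on the tool from outside, world axes, zero at the start; "wrist_torque": the same for the moment, N m; "opening": opening from 0.0 (shut) to 1.0 (fully open); "grasp_force": force on a finger pad.
Only numpy, scipy, OpenCV 4.12 (cv2) and the standard library are available. Lean on these libraries where they do the work, as an engineer would, in place of code of your own. Each camera call takes 0.05 s, during which the arm holds its last target. There are 200 camera calls.

## Working session

There is one attempt and no reset: what is moved stays moved. The work goes in short steps, Python scripts to look and compute and a tool call to move; the robot and the scene stay as the last step left them, time stands still between calls to the robot, and variables do not carry over. Pictures are saved under pics/ and viewed, at most 10 in all, crops included, and the job is handed in when it is done.

Besides the shell and the picture viewer there is one more tool, called after "Emit:" as name(argument=value, ...), one argument or row to a line, values as JSON. drive_tool: Moves the arm, as the interface text tells. Its arguments: {"type":"object","properties":{"plan":{"type":"array","items":{"type":"object","properties":{"x":{"type":"number"},"y":{"type":"number"},"z":{"type":"number"},"ax":{"type":"number"},"ay":{"type":"number"},"az":{"type":"number"},"hand":{"type":"number"}}}},"grip_force":{"type":"number"}},"required":["plan"]}

```bash
ls; mkdir -p pics; python3 - <<'E'
from rig import monitor, imaging, r
import cv2, numpy as np
print(monitor.sense())
ims=[]
for n in ["side","top","wrist"]:
    i=imaging.grab_frame(n); cv2.imwrite(f"pics/{n}0.png",i[:,:,::-1])
    c=imaging.camera_info(n); print(n,{k:np.round(v,3).tolist() for k,v in c.items()})
E
```

```text
pics
{'clock': 0.0, 'qpos': array([ 1.14157185e+00,  3.53679392e-01,  1.63415859e+00,  1.09725707e-05,
        1.15519027e+00, -2.44333448e-03]), 'qvel': array([ 2.38215987e-05, -7.07519653e-04,  1.11781797e-04, -4.95401991e-04,
       -5.16586185e-05,  3.45682878e-05]), 'joint_efforts': array([-2.02167204e-03, -6.05236244e+01, -3.42079496e+01, -1.57206414e-04,
        9.07876936e-03,  4.33827864e-06]), 'eef_pos': array([258.53209992, 568.4844945 , 230.53170159]), 'tcp_rot': array([-3.14015707e+00, -1.35397611e-05,  2.71480707e+00]), 'contact_force': array([ 0.49044863, -0.21794854, -0.28202128]), 'wrist_torque': array([-0.04587598,  0.06464976, -0.02580798]), 'grasp_force': 0.0, 'opening': 0.9983495435039627}
side {'mtx': [[607.104, 0.0, 322.986], [0.0, 607.104, 239.253], [0.0, 0.0, 1.0]], 'dist': [-0.038, 0.0, 0.0, 0.0, 0.0], 'R': [[0.808, -0.589, 0.001], [-0.356, -0.49, -0.795], [0.469, 0.643, -0.606]], 't': [-439.388, 251.629, 1086.305]}
top {'mtx': [[497.916, 0.0, 317.13], [0.0, 497.916, 241.712], [0.0, 0.0, 1.0]], 'dist': [0.012, 0.0, 0.0, 0.0, 0.0], 'R': [[-0.074, -0.997, 0.006], [-0.977, 0.071, -0.202], [0.201, -0.021, -0.979]], 't': [56.012, 544.253, 1014.377]}
wrist {'mtx': [[430.857, 0.0, 313.509], [0.0, 430.857, 243.032], [0.0, 0.0, 1.0]], 'dist': [-0.046, 0.0, 0.0, 0.0, 0.0], 'R': [[0.414, 0.91, -0.002], [0.861, -0.391, 0.324], [0.294, -0.135, -0.946]], 't': [-625.046, -42.771, 380.367]}
```

View pics/top0.png

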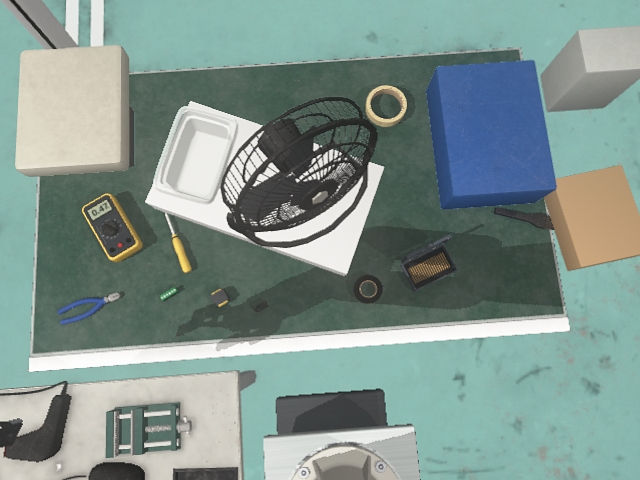

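View pics/side0.png

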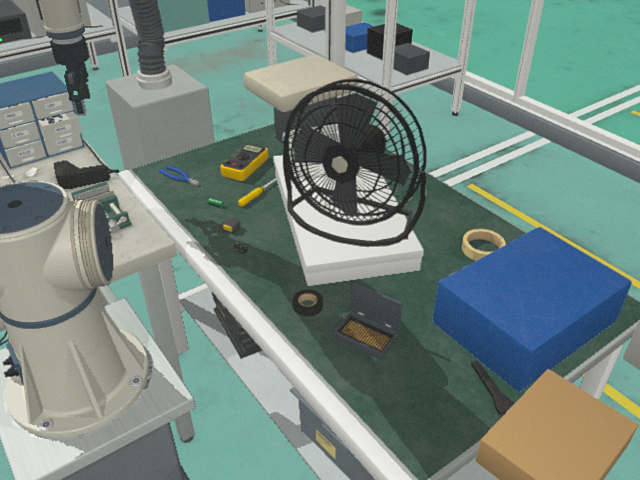

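View pics/wrist0.png

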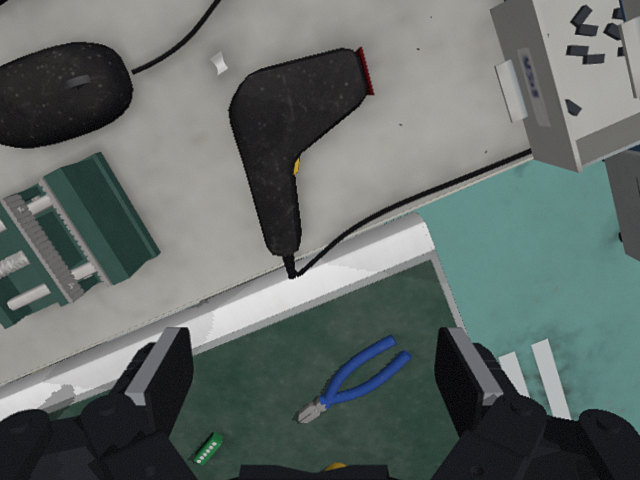

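The top view shows the green block at about (168,294), the relay and transformer at (260,307) and (220,297), the tape at (368,289), and the open case at about (430,265), lid upright on the far side. The side view agrees: block (216,203), case (370,325). The wrist view shows the block at (207,449).

```bash
cat > h.py <<'E'
from rig import monitor, imaging, r
import cv2, numpy as np
def ray(c,px):
    u=cv2.undistortPoints(np.array([[px]],float),np.array(c["mtx"]),np.array(c["dist"]))[0,0]
    R=np.array(c["R"]);t=np.array(c["t"])
    return -R.T@t, R.T@np.array([u[0],u[1],1])
def plane(c,px,z):
    o,d=ray(c,px); return o+d*(z-o[2])/d[2]
def tri(c1,p1,c2,p2):
    o,d=ray(c1,p1);a,b=ray(c2,p2)
    s=np.linalg.lstsq(np.c_[d,-b],a-o,rcond=None)[0]
    return (o+d*s[0]+a+b*s[1])/2, np.linalg.norm(o+d*s[0]-a-b*s[1])
def proj(c,P):
    R=np.array(c["R"]);t=np.array(c["t"],float)
    return cv2.projectPoints(np.array(P,float).reshape(-1,3),cv2.Rodrigues(R)[0],t,np.array(c["mtx"]),np.array(c["dist"]))[0][:,0]
def green(im):
    h=cv2.cvtColor(im,cv2.COLOR_RGB2HSV)
    return cv2.inRange(h,(55,120,90),(80,255,255))
E
python3 - <<'E'
from h import *
for n in ["top","side","wrist"]:
    im=cv2.imread(f"pics/{n}0.png")[:,:,::-1].copy();c=imaging.camera_info(n)
    m=green(im); cs,_=cv2.findContours(m,0,2)
    for k in cs:
        if cv2.contourArea(k)>15:
            rr=cv2.minAreaRect(k); print(n,cv2.contourArea(k),np.round(rr[0],1),np.round(rr[1],1),rr[2],plane(c,rr[0],12).round(1),[plane(c,p,15).round(0)[:2].tolist() for p in cv2.boxPoints(rr)])
t=cv2.imread("pics/top0.png");s=cv2.imread("pics/side0.png")
a=cv2.resize(t[215:305,335:495],(800,450),interpolation=2)
cv2.imwrite("pics/caset.png",a)
b=cv2.resize(s[275:365,320:420],(666,600),interpolation=2); cv2.imwrite("pics/cases.png",b)
E
```

```text
side 21.5 [215. 203.] [14.3  5.1] 4.398705005645752 [460.1 344.5  12. ] [[439.0, 343.0], [451.0, 363.0], [477.0, 337.0], [466.0, 318.0]]
wrist 155.5 [208.5 450.3] [11.1 33.6] 38.990997314453125 [464.1 351.3  12. ] [[467.0, 332.0], [445.0, 371.0], [457.0, 374.0], [479.0, 336.0]]
```

View pics/caset.png

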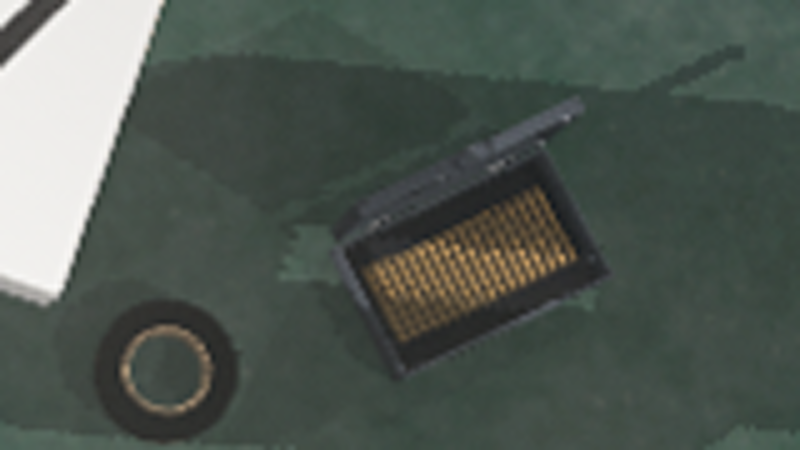

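View pics/cases.png

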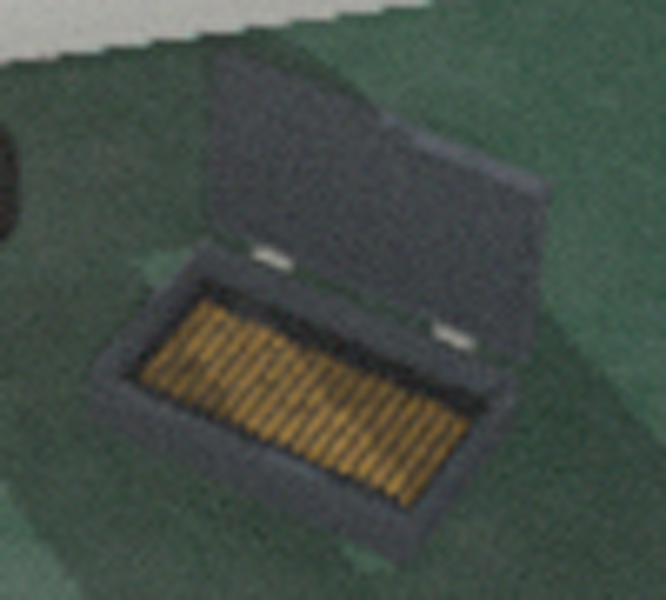

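The case crops show its rim corners and the upright lid. In the top view they are about (414,290), (456,269), (403,264) and (444,245). In the side view they are about (334,333), (382,357), (351,312) and (397,333).

```bash
python3 - <<'E'
from h import *
T=imaging.camera_info("top");S=imaging.camera_info("side")
tp=np.array([(397,372),(607,270),(340,246),(545,150)])/5+[335,215]
sp=np.array([(95,385),(412,540),(205,243),(517,385)])/6.66+[320,275]
for n,a,b in zip(["FR-L","FR-R","BK-L","BK-R"],tp,sp): print(n,plane(T,a,22).round(),plane(S,b,22).round())
P=[plane(T,a,22)[:2] for a in tp]; print(np.mean(P,0),np.degrees(np.arctan2(*(P[0]-P[1])[::-1]))-90)
Q=[plane(S,a,22)[:2] for a in sp]; print(np.mean(Q,0),np.degrees(np.arctan2(*(Q[0]-Q[1])[::-1]))-90)
# lid free edge ends: top (345,232?) 
for a,b in [((585,103),(547,187)),((482,150),(385,115))]:
    print("lid",tri(T,np.array(a)/5+[335,215],S,np.array(b)/6.66+[320,275]))
im=cv2.imread("pics/top0.png")[:,:,::-1].copy()
h=cv2.cvtColor(im,cv2.COLOR_RGB2HSV); print(h[288:300,160:178,0][::3],h[288:300,160:178,1][::3])
m=cv2.inRange(h,(55,110,50),(82,255,255));m[:280]=0;m[305:]=0;m[:,:155]=0;m[:,182:]=0
rr=cv2.minAreaRect(cv2.findNonZero(m));print(rr,plane(T,rr[0],12),[plane(T,p,15).round()[:2].tolist() for p in cv2.boxPoints(rr)])
for p in [(345,272),(345,268)]: print("carton",plane(T,p,62))
for p,z in [((368,289),19),((220,297),22),((260,307),15)]: print(plane(T,p,z))
E
```

```text
FR-L [ 433. -188.   22.] [ 428. -195.   22.]
FR-R [ 471. -285.   22.] [ 463. -292.   22.]
BK-L [ 490. -169.   22.] [ 489. -168.   22.]
BK-R [ 526. -264.   22.] [ 525. -265.   22.]
[ 479.79104659 -226.48247731] 21.335045294073623
[ 476.43891849 -229.93255557] 19.77385265524144
lid (array([ 531.32011782, -263.02800425,   94.06730953]), np.float64(0.6374578120230829))
lid (array([ 513.25963821, -216.79698184,   96.75966923]), np.float64(2.629390706765439))
[[74 74 74 71 71 69 73 73 75 74 70 69 68 69 69 69 68 71]
 [73 72 71 72 76 70 69 69 69 69 69 65 60 67 68 68 68 67]
 [72 69 69 69 68 69 60 57 68 66 66 69 68 67 68 70 71 74]
 [69 63 60 67 67 67 69 69 66 68 69 72 71 73 71 69 67 70]] [[ 53  56  52  46  44  43  50  53  46  44  72 110 123 132 136 130 101  52]
 [ 52  49  45  42  44  71 110 126 134 139 115  22  11  54  95 108 126 103]
 [ 55 111 126 133 138 116  19  12  47  48  63 130 117  84  38  37  49  52]
 [ 98  21  12  62  63  74 133 123  92  50  43  43  46  49  44  43  43  45]]
((168.05882263183594, 293.2646789550781), (6.002450466156006, 18.00735092163086), 59.036251068115234) [464.68521704 348.39134286  12.        ] [[461.0, 368.0], [479.0, 334.0], [467.0, 327.0], [450.0, 361.0]]
carton [476.23134321 -37.53140573  62.        ]
carton [484.71983391 -38.25489631  62.        ]
[441.29141368 -87.52957425  19.        ]
[447.13917691 233.99223144  22.        ]
[419.86263754 149.58746882  15.        ]
```

```bash
cat >> h.py <<'E'
from scipy.spatial.transform import Rotation as Ro
def tgt(p,yaw,tilt=0,tilty=0):
    # tool down at yaw (deg); tilt = extra turn about tool x (deg), tilty about tool y
    return np.array(p,float), Ro.from_euler('xyz',[180,0,yaw],degrees=True)*Ro.from_rotvec([tilt,tilty,0],degrees=True)
def rel(T,fr=None):
    s=monitor.sense()
    R0=Ro.from_euler('xyz',s["tcp_rot"]); p0=s["eef_pos"]
    if fr: p0,R0=fr
    d=R0.inv().apply(T[0]-p0)/50; w=(R0.inv()*T[1]).as_rotvec(degrees=True)/6
    print("clock",round(s["clock"],2),"shift",d.round(3).tolist(),"turn",w.round(2).tolist(),"rows",round(max(np.linalg.norm(d),np.linalg.norm(w)*6/8.59),1))
E
python3 -c "
from h import *
rel(tgt((464,350,110),118))"
```

```text
clock 0.15 shift [-5.55, -2.276, 2.417] turn [-0.01, 0.0, 6.26] rows 6.5
```

Emit:
drive_tool(
  plan=[
    {"x": -5.55,"y": -2.28,"z": 2.42,"az": 6.26,"hand": 45},
    {"x": -5.55,"y": -2.28,"z": 2.42,"az": 6.26,"hand": 45},
    {"x": -5.55,"y": -2.28,"z": 2.42,"az": 6.26,"hand": 45},
    {"x": -5.55,"y": -2.28,"z": 2.42,"az": 6.26,"hand": 45},
    {"x": -5.55,"y": -2.28,"z": 2.42,"az": 6.26,"hand": 45},
    {"x": -5.55,"y": -2.28,"z": 2.42,"az": 6.26,"hand": 45},
    {"x": -5.55,"y": -2.28,"z": 2.42,"az": 6.26,"hand": 45},
    {"x": -5.55,"y": -2.28,"z": 2.42,"az": 6.26,"hand": 45},
  ],
)

```text
invalid input
```

```bash
python3 - <<'E'
from h import *
s=monitor.sense();print(s["eef_pos"],s["tcp_rot"],s["opening"],s["qvel"].round(3))
c=imaging.camera_info("wrist"); im=imaging.grab_frame("wrist"); cv2.imwrite("pics/w1.png",im[:,:,::-1])
h=cv2.cvtColor(im,cv2.COLOR_RGB2HSV);m=cv2.inRange(h,(55,110,50),(82,255,255))
m=cv2.morphologyEx(m,cv2.MORPH_CLOSE,np.ones((7,7)))
for k in cv2.findContours(m,0,2)[0]:
    if cv2.contourArea(k)>100:
        rr=cv2.minAreaRect(k);print(rr,plane(c,rr[0],12),[plane(c,p,15).round()[:2].tolist() for p in cv2.boxPoints(rr)])
print(proj(c,[s["eef_pos"]]))
E
```

```text
[258.55964629 568.60171313 230.71393164] [-3.14049761e+00 -9.42874425e-06  2.71479275e+00] 0.9983608805501472 [-0.002  0.    -0.002  0.001 -0.001 -0.001]
((208.57623291015625, 448.6249084472656), (13.524543762207031, 37.457847595214844), 38.04704284667969) [461.9789559  352.57108323  12.        ] [[465.0, 330.0], [440.0, 373.0], [454.0, 378.0], [480.0, 335.0]]
[[311.39695197 329.21268527]]
```

View pics/w1.png

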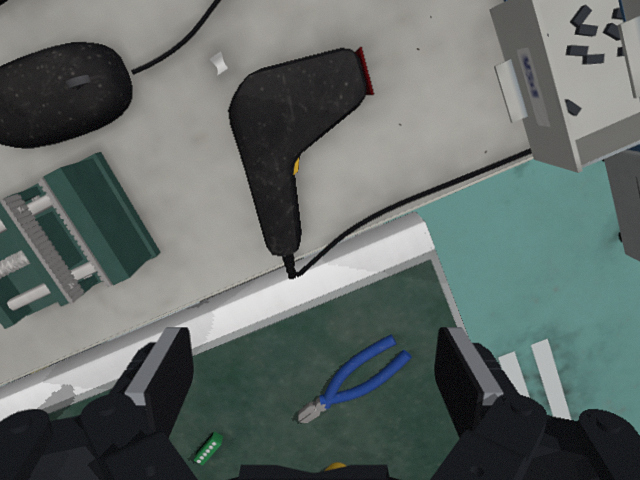

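The move was refused, so the arm has not moved and the wrist view is the same, with the block at (208,449). I'll retry with all keys and per-row increments.

Emit:
drive_tool(
  plan=[
    {"x": -0.7,"y": -0.28,"z": 0.3,"ax": 0,"ay": 0,"az": 0.78,"hand": 45},
    {"x": -1.4,"y": -0.57,"z": 0.6,"ax": 0,"ay": 0,"az": 1.56,"hand": 45},
    {"x": -2.1,"y": -0.85,"z": 0.9,"ax": 0,"ay": 0,"az": 2.34,"hand": 45},
    {"x": -2.8,"y": -1.14,"z": 1.2,"ax": 0,"ay": 0,"az": 3.12,"hand": 45},
    {"x": -3.5,"y": -1.42,"z": 1.5,"ax": 0,"ay": 0,"az": 3.9,"hand": 45},
    {"x": -4.2,"y": -1.7,"z": 1.8,"ax": 0,"ay": 0,"az": 4.7,"hand": 45},
    {"x": -4.9,"y": -2.0,"z": 2.1,"ax": 0,"ay": 0,"az": 5.5,"hand": 45},
    {"x": -5.55,"y": -2.28,"z": 2.42,"ax": 0,"ay": 0,"az": 6.26,"hand": 45},
  ],
  grip_force=40,
)

```text
clock: 1.0
eef_pos: [465.2, 349.0, 109.8]
tcp_rot: [3.141, 0.0, 2.056]
contact_force: [0.2, 0.5, 0.1]
opening: 0.525
grasp_force: 0.0
```

```bash
cat > w.py <<'E'
from h import *
import sys
s=monitor.sense();print(s["eef_pos"],s["tcp_rot"],s["opening"])
c=imaging.camera_info("wrist"); im=imaging.grab_frame("wrist"); cv2.imwrite(f"pics/{sys.argv[1]}.png",im[:,:,::-1])
h=cv2.cvtColor(im,cv2.COLOR_RGB2HSV);m=cv2.inRange(h,(55,110,50),(82,255,255))
m=cv2.morphologyEx(m,cv2.MORPH_CLOSE,np.ones((7,7)))
for k in cv2.findContours(m,0,2)[0]:
    if cv2.contourArea(k)>100:
        rr=cv2.minAreaRect(k);print(rr,plane(c,rr[0],12),[plane(c,p,15).round()[:2].tolist() for p in cv2.boxPoints(rr)])
print(proj(c,[s["eef_pos"]]))
E
python3 w.py w2
```

```text
[465.199409   348.99114322 109.78568415] [3.14127454e+00 4.50703630e-05 2.05572046e+00] 0.5246258571169685
((311.5, 244.0), (68.0, 21.0), 90.0) [464.78732057 349.51439279  12.        ] [[450.0, 366.0], [460.0, 371.0], [480.0, 334.0], [469.0, 328.0]]
[[310.62871212 330.70641478]]
```

View pics/w2.png

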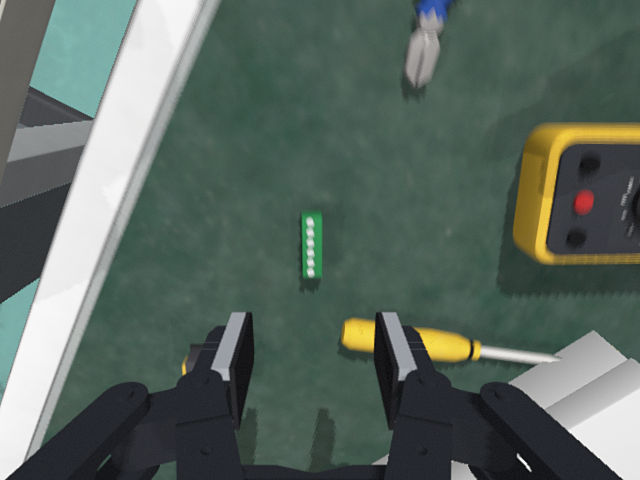

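The block is centred and square between the fingers, at (311,244). The screwdriver and transformer are clear, so I'll descend and grip.

Emit:
drive_tool(
  plan=[
    {"x": 0,"y": 0,"z": 0.8,"ax": 0,"ay": 0,"az": 0,"hand": 45},
    {"x": 0,"y": 0,"z": 1.6,"ax": 0,"ay": 0,"az": 0,"hand": 45},
    {"x": 0,"y": 0,"z": 2.0,"ax": 0,"ay": 0,"az": 0,"hand": 45},
    {"x": 0,"y": 0,"z": 2.12,"ax": 0,"ay": 0,"az": 0,"hand": 45},
    {"x": 0,"y": 0,"z": 2.12,"ax": 0,"ay": 0,"az": 0,"hand": 5},
    {"x": 0,"y": 0,"z": 2.12,"ax": 0,"ay": 0,"az": 0,"hand": 5},
    {"x": 0,"y": 0,"z": 2.12,"ax": 0,"ay": 0,"az": 0,"hand": 5},
    {"x": 0,"y": 0,"z": 2.12,"ax": 0,"ay": 0,"az": 0,"hand": 5},
  ],
  grip_force=30,
)

```text
clock: 1.85
eef_pos: [465.0, 351.0, 5.7]
tcp_rot: [3.139, -0.0, 2.059]
contact_force: [0.2, 0.5, 5.8]
opening: 0.127
grasp_force: 32.4
```

Emit:
drive_tool(
  plan=[
    {"x": 0,"y": 0,"z": 0,"ax": 0,"ay": 0,"az": 0,"hand": 5},
    {"x": 0,"y": 0,"z": 0,"ax": 0,"ay": 0,"az": 0,"hand": 5},
    {"x": 0,"y": 0,"z": -0.6,"ax": 0,"ay": 0,"az": 0,"hand": 5},
    {"x": 0,"y": 0,"z": -1.4,"ax": 0,"ay": 0,"az": 0,"hand": 5},
    {"x": 0,"y": 0,"z": -2.2,"ax": 0,"ay": 0,"az": 0,"hand": 5},
    {"x": 0,"y": 0,"z": -3.0,"ax": 0,"ay": 0,"az": 0,"hand": 5},
    {"x": 0,"y": 0,"z": -3.0,"ax": 0,"ay": 0,"az": 0,"hand": 5},
  ],
)

```text
clock: 2.55
eef_pos: [467.0, 352.4, 160.4]
tcp_rot: [3.132, -0.002, 2.059]
contact_force: [0.7, -0.1, -0.0]
opening: 0.127
grasp_force: 31.8
```

```bash
python3 w.py w3; python3 - <<'E'
from h import *
y=118
A=tgt((320,200,154),118);B=tgt((370,-60,154),118-60);C=tgt((390,-180,154),21)
# now -> A ; A->B ; B->C, chained in the frame of each
rel(A);rel(B,A);rel(C,B)
rel(B)
E
```

```text
[466.96281424 352.42845344 160.41673328] [ 3.13183832e+00 -1.50140397e-03  2.05930073e+00] 0.12697329620755757
((313.5, 335.0), (106.0, 33.0), 90.0) [511.6801835  273.46542777  12.        ] [[479.0, 308.0], [501.0, 320.0], [545.0, 238.0], [522.0, 226.0]]
[[310.6710559  330.68550793]]
clock 2.6 shift [-1.308, -3.996, 0.046] turn [0.06, -0.01, -0.0] rows 4.2
clock 2.6 shift [-5.061, -1.558, -0.0] turn [0.0, -0.0, 10.0] rows 7.0
clock 2.6 shift [-1.823, 1.611, 0.0] turn [0.0, -0.0, 6.17] rows 4.3
clock 2.6 shift [-6.369, -5.553, 0.032] turn [0.05, -0.04, 10.0] rows 8.5
```

Emit:
drive_tool(
  plan=[
    {"x": -0.33,"y": -0.95,"z": 0,"ax": 0,"ay": 0,"az": 0,"hand": 5},
    {"x": -0.65,"y": -1.9,"z": 0,"ax": 0,"ay": 0,"az": 1,"hand": 5},
    {"x": -1.0,"y": -2.85,"z": 0,"ax": 0,"ay": 0,"az": 2,"hand": 5},
    {"x": -1.3,"y": -3.8,"z": 0,"ax": 0,"ay": 0,"az": 3,"hand": 5},
    {"x": -2.2,"y": -4.2,"z": 0,"ax": 0,"ay": 0,"az": 4,"hand": 5},
    {"x": -3.1,"y": -4.5,"z": 0,"ax": 0,"ay": 0,"az": 5,"hand": 5},
    {"x": -4.0,"y": -4.8,"z": 0,"ax": 0,"ay": 0,"az": 6,"hand": 5},
    {"x": -4.9,"y": -5.1,"z": 0,"ax": 0,"ay": 0,"az": 7,"hand": 5},
  ],
)

```text
clock: 3.4
eef_pos: [353.0, 12.6, 153.7]
tcp_rot: [-3.141, 0.0, 1.323]
contact_force: [1.2, -0.5, 0.2]
opening: 0.126
grasp_force: 31.8
```

```bash
python3 - <<'E'
from h import *
print(monitor.sense()["eef_pos"],monitor.sense()["qpos"])
B=tgt((365,-60,154),118-70);C=tgt((390,-170,170),21)
rel(B);rel(C)
E
```

```text
[353.01439446  12.58878865 153.70679854] [3.13847980e-02 2.73818874e-02 2.25019701e+00 1.96449520e-05
 8.64660913e-01 2.79480509e-01]
clock 3.4 shift [-1.348, 0.589, -0.006] turn [-0.01, 0.0, 4.63] rows 3.2
clock 3.4 shift [-3.358, 1.614, -0.326] turn [-0.0, 0.0, 9.13] rows 6.4
```

Emit:
drive_tool(
  plan=[
    {"x": -0.67,"y": 0.3,"z": 0,"ax": 0,"ay": 0,"az": 1.3,"hand": 5},
    {"x": -1.34,"y": 0.6,"z": 0,"ax": 0,"ay": 0,"az": 2.6,"hand": 5},
    {"x": -2.0,"y": 0.95,"z": -0.1,"ax": 0,"ay": 0,"az": 3.9,"hand": 5},
    {"x": -2.7,"y": 1.3,"z": -0.2,"ax": 0,"ay": 0,"az": 5.2,"hand": 5},
    {"x": -3.36,"y": 1.6,"z": -0.35,"ax": 0,"ay": 0,"az": 6.5,"hand": 5},
    {"x": -3.8,"y": 1.9,"z": -0.5,"ax": 0,"ay": 0,"az": 7.8,"hand": 5},
    {"x": -4.2,"y": 2.2,"z": -0.5,"ax": 0,"ay": 0,"az": 9.13,"hand": 5},
    {"x": -4.2,"y": 2.2,"z": -0.5,"ax": 0,"ay": 0,"az": 9.13,"hand": 5},
  ],
)

```text
clock: 4.2
eef_pos: [410.5, -218.4, 178.6]
tcp_rot: [3.141, -0.0, 0.364]
contact_force: [-0.8, -0.1, -0.9]
opening: 0.13
grasp_force: 31.8
```

```bash
python3 w.py w4; python3 - <<'E'
from h import *
c=imaging.camera_info("wrist")
x=np.array([.934,.358]);y=np.array([-.358,.934]);o=np.array([479,-227])
im=cv2.imread("pics/w4.png")
for a,b in [(-33,52.5),(-33,-52.5),(32,-52.5),(32,52.5)]:
    p=proj(c,[[*(o+a*x+b*y),22]])[0];print(p)
E
```

```text
[ 410.51917899 -218.35060436  178.6180438 ] [ 3.14095726e+00 -3.05514892e-05  3.64225615e-01] 0.12979559473543847
((313.0, 335.5), (105.0, 34.0), 90.0) [ 315.82327606 -254.18381685   12.        ] [[356.0, -225.0], [366.0, -249.0], [275.0, -285.0], [264.0, -258.0]]
[[313.51500357 333.50338201]]
[287.94839209 180.49493412]
[437.99414283 181.18426764]
[446.8796194   83.07685729]
[286.45422488  81.88368494]
```

View pics/w4.png

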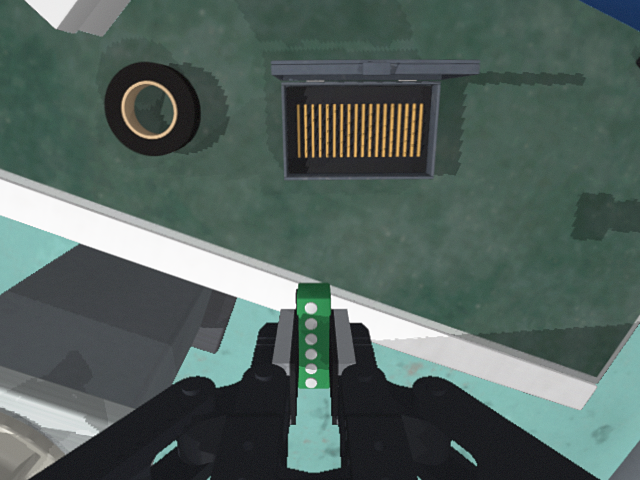

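The view shows the case square to the tool, with rim corners at (285,179), (435,178), (286,84) and (440,82). The lid is upright and the block is held well, centred in the pads.

```bash
python3 - <<'E'
from h import *
c=imaging.camera_info("wrist")
P=np.array([plane(c,p,22)[:2] for p in [(286,179),(435.5,178),(439,83),(286,83)]])
print(P.round(1),P.mean(0),np.degrees(np.arctan2(*(P[0]-P[1])[::-1]))-90,np.linalg.norm(P[0]-P[1]),np.linalg.norm(P[1]-P[2]))
# lid top edge
print(plane(c,(272,62),95),plane(c,(480,62),95),plane(c,(272,75),95))
E
```

```text
[[ 429.9 -188.2]
 [ 468.4 -285.2]
 [ 525.8 -259.7]
 [ 489.3 -166.5]] [ 478.343914  -224.8904038] 21.621770133336256 104.41130611949777 62.847127167616065
[ 495.83026937 -161.62579841   95.        ] [ 533.01125754 -256.24820039   95.        ] [ 490.19064034 -163.6291569    95.        ]
```

```bash
python3 - <<'E'
from h import *
o=np.array([478.5,-225.5]);x=np.array([.931,.365])
p=o-9.5*x;print(p)
rel(tgt((*p,178),21.4));rel(tgt((*p,19),21.4))
E
```

```text
[ 469.6555 -228.9675]
clock 4.25 shift [1.036, 0.662, 0.003] turn [-0.01, 0.01, -0.04] rows 1.2
clock 4.25 shift [1.039, 0.666, 3.183] turn [-0.01, 0.01, -0.04] rows 3.4
```

Emit:
drive_tool(
  plan=[
    {"x": 0.55,"y": 0.33,"z": 0,"ax": 0,"ay": 0,"az": 0,"hand": 5},
    {"x": 1.04,"y": 0.66,"z": 0,"ax": 0,"ay": 0,"az": -0.05,"hand": 5},
    {"x": 1.04,"y": 0.66,"z": 0.7,"ax": 0,"ay": 0,"az": -0.05,"hand": 5},
    {"x": 1.04,"y": 0.66,"z": 1.4,"ax": 0,"ay": 0,"az": -0.05,"hand": 5},
    {"x": 1.04,"y": 0.66,"z": 2.1,"ax": 0,"ay": 0,"az": -0.05,"hand": 5},
    {"x": 1.04,"y": 0.66,"z": 2.6,"ax": 0,"ay": 0,"az": -0.05,"hand": 5},
    {"x": 1.04,"y": 0.66,"z": 2.6,"ax": 0,"ay": 0,"az": -0.05,"hand": 5},
  ],
)

```text
clock: 4.95
eef_pos: [466.8, -225.6, 45.7]
tcp_rot: [-3.136, 0.005, 0.378]
contact_force: [0.1, 0.3, 0.1]
opening: 0.127
grasp_force: 31.8
```

```bash
python3 - <<'E'
from h import *
o=np.array([478.5,-225.5]);x=np.array([.931,.365])
p=o-9.5*x;rel(tgt((*p,19),21.4))
im=imaging.grab_frame("wrist");cv2.imwrite("pics/w5.png",im[:,:,::-1])
E
```

```text
clock 4.95 shift [0.031, 0.088, 0.534] turn [-0.06, 0.05, 0.04] rows 0.5
```

View pics/w5.png

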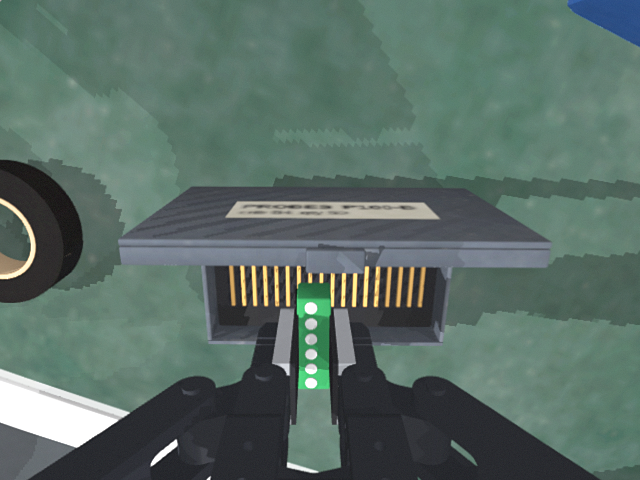

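The block's far end at (313,285) is clear of the lid edge (row 265), and the tray lies right below it. Lowering now.

Emit:
drive_tool(
  plan=[
    {"x": 0.04,"y": 0.08,"z": 0.15,"ax": 0,"ay": 0,"az": 0,"hand": 5},
    {"x": 0.04,"y": 0.08,"z": 0.3,"ax": 0,"ay": 0,"az": 0,"hand": 5},
    {"x": 0.04,"y": 0.08,"z": 0.42,"ax": 0,"ay": 0,"az": 0,"hand": 5},
    {"x": 0.04,"y": 0.08,"z": 0.52,"ax": 0,"ay": 0,"az": 0,"hand": 5},
    {"x": 0.04,"y": 0.08,"z": 0.52,"ax": 0,"ay": 0,"az": 0,"hand": 5},
  ],
)

```text
clock: 5.5
eef_pos: [473.1, -230.9, 22.8]
tcp_rot: [-3.141, 0.001, 0.375]
contact_force: [0.6, 0.5, 0.7]
opening: 0.125
grasp_force: 31.8
```

Emit:
drive_tool(
  plan=[
    {"x": -0.03,"y": 0,"z": 0.05,"ax": 0,"ay": 0,"az": 0,"hand": 5},
    {"x": -0.03,"y": 0,"z": 0.08,"ax": 0,"ay": 0,"az": 0,"hand": 5},
    {"x": -0.03,"y": 0,"z": 0.08,"ax": 0,"ay": 0,"az": 0,"hand": 5},
  ],
)

```text
clock: 5.8
eef_pos: [472.0, -231.6, 19.2]
tcp_rot: [-3.142, 0.0, 0.375]
contact_force: [0.6, 0.2, 0.0]
opening: 0.134
grasp_force: 31.8
```

Emit:
drive_tool(
  plan=[
    {"x": 0,"y": 0,"z": 0.03,"ax": 0,"ay": 0,"az": 0,"hand": 5},
    {"x": 0,"y": 0,"z": 0.04,"ax": 0,"ay": 0,"az": 0,"hand": 5},
    {"x": 0,"y": 0,"z": 0.04,"ax": 0,"ay": 0,"az": 0,"hand": 5},
  ],
)

```text
clock: 6.1
eef_pos: [472.2, -231.6, 17.3]
tcp_rot: [3.142, -0.0, 0.375]
contact_force: [0.1, -0.4, 0.4]
opening: 0.126
grasp_force: 31.8
```

Emit:
drive_tool(
  plan=[
    {"x": 0,"y": 0,"z": 0.02,"ax": 0,"ay": 0,"az": 0,"hand": 5},
    {"x": 0,"y": 0,"z": 0.02,"ax": 0,"ay": 0,"az": 0,"hand": 30},
    {"x": 0,"y": 0,"z": 0.02,"ax": 0,"ay": 0,"az": 0,"hand": 30},
    {"x": 0,"y": 0,"z": 0.0,"ax": 0,"ay": 0,"az": 0,"hand": 30},
    {"x": -0.1,"y": 0,"z": -0.3,"ax": 0,"ay": 0,"az": 0,"hand": 30},
    {"x": -0.2,"y": 0,"z": -1.0,"ax": 0,"ay": 0,"az": 0,"hand": 30},
    {"x": -0.6,"y": 0,"z": -1.9,"ax": 0,"ay": 0,"az": 0,"hand": 30},
    {"x": -1.0,"y": 0,"z": -2.7,"ax": 0,"ay": 0,"az": 0,"hand": 30},
  ],
)

```text
clock: 6.9
eef_pos: [424.9, -250.0, 154.8]
tcp_rot: [3.141, -0.0, 0.376]
contact_force: [0.8, -1.1, -0.1]
opening: 0.355
grasp_force: 0.0
```

```bash
python3 w.py w6; python3 - <<'E'
from h import *
im=cv2.imread("pics/w6.png")[:,:,::-1].copy();c=imaging.camera_info("wrist")
h=cv2.cvtColor(im,cv2.COLOR_RGB2HSV);m=cv2.inRange(h,(55,140,60),(82,255,255))
for k in cv2.findContours(m,0,2)[0]:
    if cv2.contourArea(k)>40:
        b=cv2.boxPoints(cv2.minAreaRect(k))
        P=np.array([plane(c,p,25)[:2] for p in b])-[478.5,-225.5]
        print("in case xy",(P@np.array([[.931,-.365],[.365,.931]])).round().tolist(),cv2.contourArea(k))
E
```

```text
[ 424.92278329 -250.01263449  154.80860503] [ 3.14114106e+00 -2.57727573e-04  3.76125522e-01] 0.354970884828472
((313.5, 154.5), (63.0, 19.0), 90.0) [ 469.84293398 -232.41550044   12.        ] [[486.0, -219.0], [491.0, -231.0], [453.0, -246.0], [449.0, -234.0]]
[[313.42995613 333.49039492]]
in case xy [[9.0, -7.0], [9.0, -12.0], [-30.0, -12.0], [-30.0, -7.0]] 411.0
in case xy [[-30.0, 2.0], [10.0, -0.0], [9.0, -5.0], [-30.0, -3.0]] 234.5
```

View pics/w6.png

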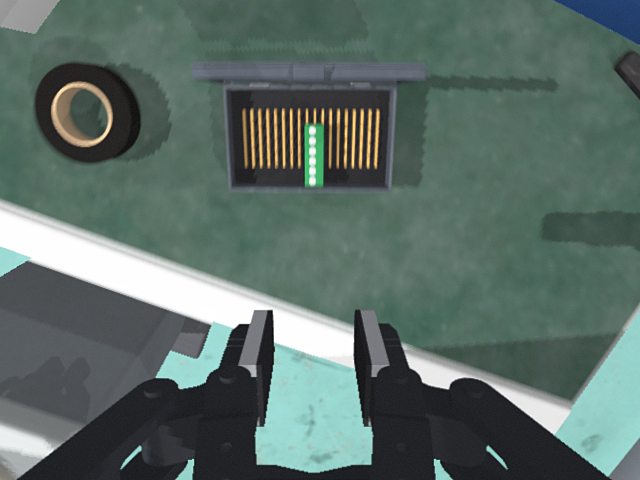

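The block lies flat in the tray at (313,155), straight, with its near end close to the front wall at about row 187. I'll check that margin numerically.

```bash
python3 - <<'E'
from h import *
im=cv2.imread("pics/w6.png")[:,:,::-1].copy();c=imaging.camera_info("wrist")
g=cv2.cvtColor(im,cv2.COLOR_RGB2GRAY)
print("wall cols 280-300",list(zip(range(176,198),g[176:198,275:300].mean(1).round().astype(int))))
print("block cols",[(r,im[r,306:309].mean(0).round().astype(int).tolist()) for r in range(178,196)])
h=cv2.cvtColor(im,cv2.COLOR_RGB2HSV);m=cv2.inRange(h,(55,110,50),(82,255,255))
for r_ in (126,140,155,170,180,184): 
    w=np.where(m[r_,295:335])[0]; print(r_,w.min()+295 if len(w) else 0,w.max()+295 if len(w) else 0)
o=np.array([478.5,-225.5])
def cx(p,z): d=plane(c,p,z)[:2]-o; return (d@[.931,.365]).round(1),(d@[-.365,.931]).round(1)
for p in [(285,186),(285,187),(285,188),(285,190),(285,192)]: print(p,cx(p,22))
print("corners y",cx((230,150),22),cx((389,150),22))
E
```

```text
wall cols 280-300 [(176, np.int64(51)), (177, np.int64(52)), (178, np.int64(51)), (179, np.int64(51)), (180, np.int64(51)), (181, np.int64(50)), (182, np.int64(50)), (183, np.int64(51)), (184, np.int64(53)), (185, np.int64(56)), (186, np.int64(66)), (187, np.int64(82)), (188, np.int64(92)), (189, np.int64(100)), (190, np.int64(105)), (191, np.int64(105)), (192, np.int64(106)), (193, np.int64(103)), (194, np.int64(99)), (195, np.int64(99)), (196, np.int64(99)), (197, np.int64(99))]
block cols [(178, [72, 192, 114]), (179, [72, 192, 114]), (180, [72, 192, 114]), (181, [72, 192, 113]), (182, [74, 194, 116]), (183, [71, 185, 111]), (184, [66, 166, 101]), (185, [61, 151, 95]), (186, [65, 135, 92]), (187, [73, 108, 93]), (188, [81, 90, 96]), (189, [89, 95, 103]), (190, [93, 105, 108]), (191, [94, 109, 110]), (192, [91, 110, 107]), (193, [87, 109, 102]), (194, [81, 107, 96]), (195, [85, 110, 98])]
126 304 323
140 304 323
155 304 323
170 304 323
180 304 323
184 305 322
(285, 186) (np.float64(-31.0), np.float64(12.8))
(285, 187) (np.float64(-31.6), np.float64(12.9))
(285, 188) (np.float64(-32.3), np.float64(12.9))
(285, 190) (np.float64(-33.6), np.float64(12.9))
(285, 192) (np.float64(-35.0), np.float64(12.9))
corners y (np.float64(-7.5), np.float64(47.8)) (np.float64(-7.4), np.float64(-54.5))
```

```bash
cat >> h.py <<'E'
CO=np.array([478.5,-227.]);CX=np.array([.931,.365]);CY=np.array([-.365,.931])
def cw(x,y,z): return (*(CO+x*CX+y*CY),z)
E
python3 - <<'E'
from h import *
A=tgt(cw(66,-20,165),111.4);rel(A)
B=tgt(cw(66,-20,74),111.4);rel(B,A)
E
```

```text
clock 6.95 shift [2.5, 0.33, -0.082] turn [0.07, 0.02, -14.98] rows 10.5
clock 6.95 shift [0.0, -0.0, 1.82] turn [0.0, 0.0, 0.0] rows 1.8
```

Emit:
drive_tool(
  plan=[
    {"x": 0.2,"y": 0.0,"z": -0.2,"ax": 0,"ay": 0,"az": -1.4,"hand": 0},
    {"x": 0.5,"y": 0.1,"z": -0.2,"ax": 0,"ay": 0,"az": -2.8,"hand": 0},
    {"x": 0.9,"y": 0.1,"z": -0.2,"ax": 0,"ay": 0,"az": -4.2,"hand": 0},
    {"x": 1.3,"y": 0.2,"z": -0.2,"ax": 0,"ay": 0,"az": -5.6,"hand": 0},
    {"x": 1.7,"y": 0.2,"z": -0.2,"ax": 0,"ay": 0,"az": -7.0,"hand": 0},
    {"x": 2.1,"y": 0.3,"z": -0.2,"ax": 0,"ay": 0,"az": -8.4,"hand": 0},
    {"x": 2.4,"y": 0.33,"z": -0.2,"ax": 0,"ay": 0,"az": -9.8,"hand": 0},
    {"x": 2.5,"y": 0.33,"z": -0.2,"ax": 0,"ay": 0,"az": -11.2,"hand": 0},
  ],
)

```text
clock: 7.75
eef_pos: [549.2, -219.3, 163.4]
tcp_rot: [3.14, 0.0, 1.555]
contact_force: [0.3, -0.0, -0.8]
opening: -0.001
grasp_force: 0.0
```

```bash
python3 - <<'E'
from h import *
A=tgt(cw(66,-20,150),111.4);rel(A)
B=tgt(cw(66,-20,74),111.4);rel(B)
E
```

```text
clock 7.75 shift [-0.045, -0.038, 0.268] turn [0.01, 0.01, -3.72] rows 2.6
clock 7.75 shift [-0.045, -0.04, 1.788] turn [0.01, 0.01, -3.72] rows 2.6
```

Emit:
drive_tool(
  plan=[
    {"x": -0.02,"y": 0,"z": 0.1,"ax": 0,"ay": 0,"az": -1.3,"hand": 0},
    {"x": -0.04,"y": -0.03,"z": 0.2,"ax": 0,"ay": 0,"az": -2.6,"hand": 0},
    {"x": -0.05,"y": -0.04,"z": 0.3,"ax": 0,"ay": 0,"az": -3.72,"hand": 0},
    {"x": -0.05,"y": -0.04,"z": 0.9,"ax": 0,"ay": 0,"az": -3.72,"hand": 0},
    {"x": -0.05,"y": -0.04,"z": 1.5,"ax": 0,"ay": 0,"az": -3.72,"hand": 0},
    {"x": -0.05,"y": -0.04,"z": 1.79,"ax": 0,"ay": 0,"az": -3.72,"hand": 0},
    {"x": -0.05,"y": -0.04,"z": 1.79,"ax": 0,"ay": 0,"az": -3.72,"hand": 0},
  ],
)

```text
clock: 8.45
eef_pos: [544.5, -221.5, 71.6]
tcp_rot: [-3.139, -0.002, 1.938]
contact_force: [0.5, 0.4, -0.5]
opening: 0.004
grasp_force: 0.0
```

```bash
python3 - <<'E'
from h import *
for x,z in [(54,74),(42,73),(29,70),(18,63),(8,54),(2,42),(-2,34),(-4,31)]: rel(tgt(cw(x,-20,z),111.4))
E
```

```text
clock 8.45 shift [-0.023, -0.189, -0.048] turn [-0.02, -0.02, -0.06] rows 0.2
clock 8.45 shift [-0.024, -0.429, -0.027] turn [-0.02, -0.02, -0.06] rows 0.4
clock 8.45 shift [-0.026, -0.689, 0.033] turn [-0.02, -0.02, -0.06] rows 0.7
clock 8.45 shift [-0.028, -0.908, 0.174] turn [-0.02, -0.02, -0.06] rows 0.9
clock 8.45 shift [-0.03, -1.108, 0.354] turn [-0.02, -0.02, -0.06] rows 1.2
clock 8.45 shift [-0.031, -1.227, 0.595] turn [-0.02, -0.02, -0.06] rows 1.4
clock 8.45 shift [-0.032, -1.307, 0.755] turn [-0.02, -0.02, -0.06] rows 1.5
clock 8.45 shift [-0.032, -1.347, 0.815] turn [-0.02, -0.02, -0.06] rows 1.6
```

Emit:
drive_tool(
  plan=[
    {"x": -0.02,"y": -0.12,"z": -0.04,"ax": 0,"ay": 0,"az": 0,"hand": 0},
    {"x": -0.02,"y": -0.22,"z": -0.04,"ax": 0,"ay": 0,"az": 0,"hand": 0},
    {"x": -0.02,"y": -0.32,"z": -0.03,"ax": 0,"ay": 0,"az": 0,"hand": 0},
    {"x": -0.02,"y": -0.43,"z": -0.03,"ax": 0,"ay": 0,"az": 0,"hand": 0},
    {"x": -0.02,"y": -0.55,"z": 0.0,"ax": 0,"ay": 0,"az": 0,"hand": 0},
    {"x": -0.03,"y": -0.69,"z": 0.03,"ax": 0,"ay": 0,"az": 0,"hand": 0},
    {"x": -0.03,"y": -0.8,"z": 0.1,"ax": 0,"ay": 0,"az": 0,"hand": 0},
    {"x": -0.03,"y": -0.9,"z": 0.17,"ax": 0,"ay": 0,"az": 0,"hand": 0},
  ],
)

```text
clock: 9.25
eef_pos: [503.9, -239.7, 64.0]
tcp_rot: [-3.141, -0.0, 1.938]
contact_force: [0.9, 0.3, 1.0]
opening: -0.003
grasp_force: 0.8
```

```bash
python3 - <<'E'
from h import *
for x,z in [(8,54),(2,42),(-2,34),(-4,31)]: rel(tgt(cw(x,-20,z),111.4))
E
```

```text
clock 9.25 shift [0.02, -0.22, 0.2] turn [-0.0, -0.0, -0.06] rows 0.3
clock 9.25 shift [0.019, -0.34, 0.44] turn [-0.0, -0.0, -0.06] rows 0.6
clock 9.25 shift [0.019, -0.419, 0.6] turn [-0.0, -0.0, -0.06] rows 0.7
clock 9.25 shift [0.018, -0.459, 0.66] turn [-0.0, -0.0, -0.06] rows 0.8
```

Emit:
drive_tool(
  plan=[
    {"x": 0,"y": -0.11,"z": 0.1,"ax": 0,"ay": 0,"az": 0,"hand": 0},
    {"x": 0,"y": -0.22,"z": 0.2,"ax": 0,"ay": 0,"az": 0,"hand": 0},
    {"x": 0.02,"y": -0.28,"z": 0.32,"ax": 0,"ay": 0,"az": 0,"hand": 0},
    {"x": 0.02,"y": -0.34,"z": 0.44,"ax": 0,"ay": 0,"az": 0,"hand": 0},
    {"x": 0.02,"y": -0.4,"z": 0.53,"ax": 0,"ay": 0,"az": 0,"hand": 0},
    {"x": 0.02,"y": -0.44,"z": 0.6,"ax": 0,"ay": 0,"az": 0,"hand": 0},
    {"x": 0.02,"y": -0.46,"z": 0.64,"ax": 0,"ay": 0,"az": 0,"hand": 0},
    {"x": 0.02,"y": -0.46,"z": 0.64,"ax": 0,"ay": 0,"az": 0,"hand": 0},
  ],
)

```text
clock: 10.05
eef_pos: [482.1, -246.6, 31.8]
tcp_rot: [-3.141, -0.001, 1.938]
contact_force: [-0.5, 0.1, -0.1]
opening: 0.001
grasp_force: 0.0
```

Emit:
drive_tool(
  plan=[
    {"x": 0,"y": -0.1,"z": 0.02,"ax": 0,"ay": 0,"az": 0,"hand": 0},
    {"x": 0,"y": -0.2,"z": 0.04,"ax": 0,"ay": 0,"az": 0,"hand": 0},
    {"x": 0,"y": -0.2,"z": 0.05,"ax": 0,"ay": 0,"az": 0,"hand": 0},
    {"x": 0,"y": -0.2,"z": 0.06,"ax": 0,"ay": 0,"az": 0,"hand": 0},
    {"x": 0,"y": -0.2,"z": 0.06,"ax": 0,"ay": 0,"az": 0,"hand": 0},
  ],
)

```text
clock: 10.55
eef_pos: [472.8, -250.4, 29.5]
tcp_rot: [-3.141, -0.0, 1.938]
contact_force: [-3.1, -0.9, 4.7]
opening: 0.002
grasp_force: 2.3
```

Emit:
drive_tool(
  plan=[
    {"x": 0,"y": 0,"z": 0.03,"ax": 0,"ay": 0,"az": 0,"hand": 0},
    {"x": 0,"y": 0,"z": 0.03,"ax": 0,"ay": 0,"az": 0,"hand": 0},
    {"x": 0,"y": 0,"z": -0.4,"ax": 0,"ay": 0,"az": 0,"hand": 0},
    {"x": 0,"y": 0,"z": -1.2,"ax": 0,"ay": 0,"az": 0,"hand": 85},
    {"x": 0,"y": 0,"z": -2.2,"ax": 0,"ay": 0,"az": 0,"hand": 85},
    {"x": 0,"y": 0,"z": -2.8,"ax": 0,"ay": 0,"az": 0,"hand": 85},
    {"x": 0,"y": 0,"z": -2.8,"ax": 0,"ay": 0,"az": 0,"hand": 85},
    {"x": 0,"y": 0,"z": -2.8,"ax": 0,"ay": 0,"az": 0,"hand": 85},
  ],
  grip_force=100,
)

```text
clock: 11.35
eef_pos: [473.6, -250.5, 169.8]
tcp_rot: [3.14, 0.001, 1.938]
contact_force: [-0.8, 0.3, 0.2]
opening: 0.85
grasp_force: 0.0
```

```bash
cat > m.py <<'E'
from h import *
for n in ["wrist","top","side"]:
    c=imaging.camera_info(n); im=imaging.grab_frame(n); cv2.imwrite(f"pics/m_{n}.png",im[:,:,::-1])
    ctr=proj(c,[cw(0,0,30)])[0]
    lab=cv2.cvtColor(im,cv2.COLOR_RGB2LAB).astype(int)
    # bench is green (a<128); case neutral
    m=((lab[:,:,1]>122)&(lab[:,:,0]<190)).astype(np.uint8)*255
    m=cv2.morphologyEx(m,cv2.MORPH_CLOSE,np.ones((3,3)));m=cv2.morphologyEx(m,cv2.MORPH_OPEN,np.ones((5,5)))
    print(n,"pred",ctr.round())
    for k in cv2.findContours(m,0,2)[0]:
        if cv2.pointPolygonTest(k,tuple(map(float,ctr)),True)>-15 and cv2.contourArea(k)>150:
            rr=cv2.minAreaRect(k);b=cv2.boxPoints(rr)
            P=np.array([plane(c,p,30)[:2] for p in b]);e=P[1]-P[0],P[2]-P[1]
            print("area",cv2.contourArea(k),rr,"c",P.mean(0).round(1),"sides",[np.linalg.norm(v).round(1) for v in e],[np.degrees(np.arctan2(v[1],v[0])).round(1) for v in e])
E
python3 m.py
```

```text
wrist pred [331. 196.]
area 15053.0 ((331.3468322753906, 189.40145874023438), (102.91851043701172, 157.82920837402344), 1.7899105548858643) c [ 478.1 -225.8] sides [np.float64(106.7), np.float64(64.7)] [np.float64(107.9), np.float64(19.4)]
top pred [431. 267.]
area 1523.5 ((431.9000549316406, 265.3000183105469), (33.541019439697266, 56.796119689941406), 63.43495178222656) c [ 481.9 -230.4] sides [np.float64(127.3), np.float64(72.9)] [np.float64(-67.7), np.float64(-160.7)]
side pred [366. 329.]
area 1920.5 ((364.91461181640625, 332.64764404296875), (61.46392822265625, 36.67420959472656), 25.94229507446289) c [ 470.9 -232.2] sides [np.float64(95.1), np.float64(126.0)] [np.float64(34.0), np.float64(-71.8)]
```

```bash
python3 - <<'E'
from h import *
rel(tgt((487,-252.5,100),108.8));rel(tgt((487,-252.5,-3),108.8))
E
```

```text
clock 11.5 shift [-0.157, 0.255, 1.356] turn [-0.02, -0.02, 0.37] rows 1.4
clock 11.5 shift [-0.16, 0.259, 3.416] turn [-0.02, -0.02, 0.37] rows 3.4
```

Emit:
drive_tool(
  plan=[
    {"x": -0.16,"y": 0.26,"z": 0,"ax": 0,"ay": 0,"az": 0.37,"hand": 85},
    {"x": -0.16,"y": 0.26,"z": 0.7,"ax": 0,"ay": 0,"az": 0.37,"hand": 85},
    {"x": -0.16,"y": 0.26,"z": 1.4,"ax": 0,"ay": 0,"az": 0.37,"hand": 85},
    {"x": -0.16,"y": 0.26,"z": 2.0,"ax": 0,"ay": 0,"az": 0.37,"hand": 85},
    {"x": -0.16,"y": 0.26,"z": 2.2,"ax": 0,"ay": 0,"az": 0.37,"hand": 85},
    {"x": -0.16,"y": 0.26,"z": 2.2,"ax": 0,"ay": 0,"az": 0.37,"hand": 85},
    {"x": -0.16,"y": 0.26,"z": 2.2,"ax": 0,"ay": 0,"az": 0.37,"hand": 85},
  ],
)

```text
clock: 12.2
eef_pos: [488.7, -253.4, 59.7]
tcp_rot: [3.141, 0.0, 1.899]
contact_force: [0.7, 0.5, 0.4]
opening: 0.996
grasp_force: 0.0
```

```bash
python3 - <<'E'
from h import *
c=imaging.camera_info("wrist"); im=imaging.grab_frame("wrist"); cv2.imwrite("pics/g.png",im[:,:,::-1])
lab=cv2.cvtColor(im,cv2.COLOR_RGB2LAB).astype(int)
m=((lab[:,:,1]>122)&(lab[:,:,0]<190)).astype(np.uint8)*255
# left/right lid edges by row
for r_ in range(60,300,20):
    row=m[r_]; x=320
    if row[x]==0: print(r_,"out");continue
    a=x
    while a>0 and row[a-1]:a-=1
    b=x
    while b<639 and row[b+1]:b+=1
    A,B=plane(c,(a,r_),30)[:2],plane(c,(b,r_),30)[:2]
    print(r_,a,b,A.round(1),B.round(1),np.linalg.norm(A-B).round(1))
rel(tgt((487,-252.5,-3),108.8))
E
```

```text
60 out
80 out
100 out
120 223 389 [ 432.5 -193.3] [ 493.1 -172.7] 64.0
140 225 389 [ 435.2 -200.4] [ 495.9 -179.8] 64.1
160 227 390 [ 438.  -207.7] [ 499.2 -186.9] 64.6
180 out
200 out
220 out
240 out
260 out
280 out
clock 12.25 shift [0.035, -0.034, 1.266] turn [0.01, 0.01, 0.0] rows 1.3
```

```bash
python3 - <<'E'
from h import *
c=imaging.camera_info("wrist"); im=cv2.imread("pics/g.png")[:,:,::-1].copy()
lab=cv2.cvtColor(im,cv2.COLOR_RGB2LAB).astype(int)
m=((lab[:,:,1]>122)&(lab[:,:,0]<190)).astype(np.uint8)
L=[];R_=[];U=[]
for r_ in range(112,172,3):
    x=np.where(m[r_,200:420])[0]+200; L.append(plane(c,(x.min(),r_),30)[:2]);R_.append(plane(c,(x.max(),r_),30)[:2])
for k in range(240,380,5):
    y=np.where(m[60:170,k])[0]+60; U.append(plane(c,(k,y.min()),30)[:2])
for n,q in (("L",L),("R",R_),("U",U)):
    q=np.array(q,np.float32);v=cv2.fitLine(q,cv2.DIST_HUBER,0,.01,.01).ravel()
    print(n,np.degrees(np.arctan2(v[1],v[0])).round(1),v[2:],np.abs((q-v[2:])@[-v[1],v[0]]).max().round(1))
E
```

```text
L -68.9 [ 435.78162 -200.95024] 0.3
R -57.0 [ 498.1735  -179.79018] 1.5
U 21.3 [ 459.52115 -177.66043] 0.2
```

```bash
python3 - <<'E'
from h import *
rel(tgt((490.4,-252,-3),111.2))
E
```

```text
clock 12.25 shift [0.023, 0.034, 1.266] turn [0.01, 0.01, -0.4] rows 1.3
```

Emit:
drive_tool(
  plan=[
    {"x": 0.02,"y": 0.03,"z": 0,"ax": 0,"ay": 0,"az": -0.4,"hand": 85},
    {"x": 0.02,"y": 0.03,"z": 0.4,"ax": 0,"ay": 0,"az": -0.4,"hand": 85},
    {"x": 0.02,"y": 0.03,"z": 0.8,"ax": 0,"ay": 0,"az": -0.4,"hand": 85},
    {"x": 0.02,"y": 0.03,"z": 1.1,"ax": 0,"ay": 0,"az": -0.4,"hand": 85},
    {"x": 0.02,"y": 0.03,"z": 1.25,"ax": 0,"ay": 0,"az": -0.4,"hand": 85},
    {"x": 0.02,"y": 0.03,"z": 1.25,"ax": 0,"ay": 0,"az": -0.4,"hand": 85},
  ],
)

```text
clock: 12.85
eef_pos: [489.2, -251.6, -3.5]
tcp_rot: [-3.141, -0.001, 1.941]
contact_force: [0.1, 0.5, 0.1]
opening: 0.996
grasp_force: 0.0
```

Clear on both sides. Closing.

Emit:
drive_tool(
  plan=[
    {"x": 0,"y": 0,"z": 0,"ax": 0,"ay": 0,"az": 0,"hand": 70},
    {"x": 0,"y": 0,"z": 0,"ax": 0,"ay": 0,"az": 0,"hand": 60},
    {"x": 0,"y": 0,"z": 0,"ax": 0,"ay": 0,"az": 0,"hand": 55},
    {"x": 0,"y": 0,"z": 0,"ax": 0,"ay": 0,"az": 0,"hand": 50},
    {"x": 0,"y": 0,"z": 0,"ax": 0,"ay": 0,"az": 0,"hand": 50},
    {"x": 0,"y": 0,"z": 0,"ax": 0,"ay": 0,"az": 0,"hand": 50},
  ],
  grip_force=100,
)

```text
clock: 13.45
eef_pos: [490.0, -252.1, -2.0]
tcp_rot: [3.141, 0.001, 1.941]
contact_force: [-1.7, 0.6, 6.6]
opening: 0.741
grasp_force: 110.0
```

Emit:
drive_tool(
  plan=[
    {"x": 0,"y": 0,"z": -0.05,"ax": 0,"ay": 0,"az": 0,"hand": 50},
    {"x": 0,"y": 0,"z": -0.15,"ax": 0,"ay": 0,"az": 0,"hand": 50},
    {"x": 0,"y": 0,"z": -0.35,"ax": 0,"ay": 0,"az": 0,"hand": 50},
    {"x": 0,"y": 0,"z": -0.65,"ax": 0,"ay": 0,"az": 0,"hand": 50},
    {"x": 0,"y": 0,"z": -1.0,"ax": 0,"ay": 0,"az": 0,"hand": 50},
    {"x": 0,"y": 0,"z": -1.35,"ax": 0,"ay": 0,"az": 0,"hand": 50},
    {"x": 0,"y": 0,"z": -1.7,"ax": 0,"ay": 0,"az": 0,"hand": 50},
    {"x": 0,"y": 0,"z": -2.0,"ax": 0,"ay": 0,"az": 0,"hand": 50},
  ],
)

```text
clock: 14.25
eef_pos: [489.7, -251.9, 99.0]
tcp_rot: [3.141, 0.001, 1.941]
contact_force: [-0.7, -0.9, -3.9]
opening: 0.739
grasp_force: 110.2
```

Emit:
drive_tool(
  plan=[
    {"x": 0,"y": 0,"z": -0.3,"ax": 0,"ay": 0,"az": 0,"hand": 50},
    {"x": 0,"y": 0,"z": -0.6,"ax": 0,"ay": 0,"az": 0,"hand": 50},
    {"x": 0,"y": 0,"z": -0.85,"ax": 0,"ay": 0,"az": 0,"hand": 50},
    {"x": 0,"y": 0,"z": -0.97,"ax": 0,"ay": 0,"az": 0,"hand": 50},
    {"x": 0,"y": 0,"z": -1.0,"ax": 0,"ay": 0,"az": 0,"hand": 50},
    {"x": 0,"y": 0,"z": -1.0,"ax": 0,"ay": 0,"az": 0,"hand": 50},
    {"x": 0,"y": 0,"z": -1.0,"ax": 0,"ay": 0,"az": 0,"hand": 50},
    {"x": 0,"y": 0,"z": -1.0,"ax": 0,"ay": 0,"az": 0,"hand": 50},
  ],
)

```text
clock: 15.05
eef_pos: [489.0, -251.5, 146.1]
tcp_rot: [-3.141, -0.001, 1.941]
contact_force: [0.6, 0.5, -3.6]
opening: 0.743
grasp_force: 110.3
```

```bash
python3 - <<'E'
from h import *
s=monitor.sense();print({k:np.round(v,3) for k,v in s.items() if k not in("joint_efforts","qpos")})
c=imaging.camera_info("wrist"); im=imaging.grab_frame("wrist"); cv2.imwrite("pics/l.png",im[:,:,::-1])
g=cv2.imread("pics/g.png")[:,:,::-1]
# lid outline rows/cols: expected projection if level, in place
cx,cy=np.array([.9323,.3616]),np.array([-.3616,.9323]); o=np.array([480.8,-225.7])
dz=s["eef_pos"][2]+2.
pts=[[*(o+a*cx+b*cy),z+dz] for a,b,z in [(-33,52.5,30),(32,52.5,30),(-33,10,30),(-33,52.5,0)]]
print("expected",proj(c,pts).round(0).tolist())
lab=cv2.cvtColor(im,cv2.COLOR_RGB2LAB).astype(int);m=((lab[:,:,1]>122)&(lab[:,:,0]<190)).astype(np.uint8)
print("top row at cols",[(k,int(np.where(m[20:240,k])[0].min()+20) if m[20:240,k].any() else None) for k in range(180,470,30)])
t=imaging.grab_frame("side");cv2.imwrite("pics/l_side.png",t[:,:,::-1]);S=imaging.camera_info("side")
P={n:[*(o+a*cx+b*cy),z+dz] for n,a,b,z in [("FLtop",-33,52.5,30),("FLbot",-33,52.5,0),("FRtop",-33,-52.5,30),("FRbot",-33,-52.5,0)]}
print({n:proj(S,[p])[0].round(0).tolist() for n,p in P.items()})
E
```

```text
{'clock': np.float64(15.05), 'qvel': array([ 0.001, -0.   , -0.003,  0.001, -0.   ,  0.   ]), 'eef_pos': array([ 488.969, -251.539,  146.065]), 'tcp_rot': array([-3.141e+00, -1.000e-03,  1.941e+00]), 'contact_force': array([ 0.588,  0.548, -3.59 ]), 'wrist_torque': array([-0.146, -0.056,  0.013]), 'grasp_force': np.float64(110.297), 'opening': np.float64(0.743)}
expected [[182.0, 114.0], [446.0, 114.0], [197.0, 273.0], [210.0, 110.0]]
top row at cols [(180, None), (210, 108), (240, 107), (270, 107), (300, 107), (330, 106), (360, 20), (390, 106), (420, 107), (450, None)]
{'FLtop': [335.0, 267.0], 'FLbot': [334.0, 280.0], 'FRtop': [388.0, 289.0], 'FRbot': [387.0, 302.0]}
```

```bash
python3 - <<'E'
from h import *
im=cv2.imread("pics/l.png")[:,:,::-1].copy()
lab=cv2.cvtColor(im,cv2.COLOR_RGB2LAB).astype(int);m=((lab[:,:,1]>122)&(lab[:,:,0]<190)).astype(np.uint8)
m=cv2.morphologyEx(m,cv2.MORPH_OPEN,np.ones((3,3)))
c=imaging.camera_info("wrist")
for r_ in range(115,236,15):
    x=np.where(m[r_,120:520])[0]+120;print(r_,x.min(),x.max(),"exp L",round(182+(r_-114)*15/159))
t=cv2.imread("pics/l_side.png")[:,:,::-1].copy()
lab=cv2.cvtColor(t,cv2.COLOR_RGB2LAB).astype(int);m=((lab[:,:,1]>122)&(lab[:,:,0]<190)).astype(np.uint8)
for k in range(338,390,6):
    ys=np.where(m[240:340,k])[0]+240; print(k,ys.min(),ys.max(),end="; ")
E
```

```text
115 127 439 exp L 182
130 124 438 exp L 184
145 120 437 exp L 185
160 186 436 exp L 186
175 187 435 exp L 188
190 189 434 exp L 189
205 190 433 exp L 191
220 192 431 exp L 192
235 193 430 exp L 193
338 240 281; 344 240 283; 350 240 286; 356 240 289; 362 240 291; 368 240 294; 374 240 297; 380 240 299; 386 240 301;
```

The case is level, shut and steady. Both views match the level-case prediction to within about 2 px. Handing in.

```bash
python3 -c "
from rig import r
print(r.sign_off())"
```

```text
the job is handed in; nothing more can be done
None
```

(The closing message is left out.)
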